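# Rack the retained sample jars in filling order

### The arm

A 6-joint arm with a two-finger parallel gripper is mounted at the origin on the work surface. World frame = base frame: x ahead of the robot, y to its left, z up, the work surface at z = 0. Lengths are in m, angles in rad, forces in N, time in s.
With the tool pointing down it reaches from about 0.225 to 0.875 m from the base axis. Payload 3.4 kg.
Tool frame: the origin (TCP) lies on the centre line of the jaws, within the pads' length; the fingertips stand 17 mm ahead of it and the grasp point (between the pads) lies 2 mm behind it (nose_length is the distance from the TCP to the fingertips, in m); z points along the fingers, y is the line along which they close (so a half turn about z gives the same grasp; the last joint's range is limited). The gripper opens to 85 mm and grips with 20 to 120 N. Pads are 22 mm wide; open, the fingers measure 114 mm over their backs; the gripper's body (76 mm by 85 mm) begins 54 mm behind the grasp point. The pads swing forward as they close: fully open they stand 13 mm farther back than shut.
Start: joints at [-1.326, 0.276, 1.505, -0, 1.361, -0.121], TCP at [0.206, -0.537, 0.248] pointing down, gripper open.
Joint ranges: [-2.89, 2.89], [-0.75, 2.08], [0.22, 2.7], [-1.18, 4.32], [0.11, 2.71], [-2.7, 2.7]. Speed limits (rad/s): [2.57, 2.57, 3.14, 3.14, 3.14, 3.14].

### API

Orientations are given as a unit quaternion [w, x, y, z].
In Python, from rig import get_state, get_image, sign_off, find_in, place_of, nose_length gives the robot as it stands.
- The arm moves only by the tool apply_moves, never from a script. Its argument "deltas" is one flat list of numbers, 5 for each row, row after row: the finger opening in mm, from 0 to 85.4, then the shift along the tool's x, y, z in mm, then the turn about the tool's z in degrees. A call has 1 to 12 rows; each row is the pose to reach, as a shift and turn from the pose commanded when the call began, along the tool's axes at that moment; what a row does not reach only later rows make up. A row lasts 1/12 s, in which the tool goes at most 41.7 mm and 7.16 degrees, less where a joint would pass 70% of its speed; a pose out of reach is approached as far as the arm can. A call with a gripper value outside its range is refused whole. The fingers move at their own pace and stop on an object; "squeeze" is the grip in N (left out, the last holds). Time passes only in rows, so rows that repeat a pose let the fingers close. It gives the time, the measured TCP pose, the force, the opening and the grip force at its end, in the units of the state.
- get_state(): the state, without advancing time (a new reading comes with each control period).
- get_image(name): name is "scene" or "top" or "wrist"; returns a dict with "frame" (420x560x3 uint8, red, green, blue), "K" (3x3 intrinsics, pixels), "position" and "orientation" of the camera in the world. Camera axes: x right, y down, z forward; pixel columns grow to the right and rows downward; lengths in m; the calibration is good to about 2 mm. A picture is of the moment at which its call begins. There is no depth.
- sign_off(): hands the job in; it is judged then, once.
Trained networks look in a picture, given as the dict that the camera call returned (one of the last four; its "shot" number tells which), for a name from the list of things; names that differ only in an ending like _2 or _b are one class to them, and where a whole thing is asked for, a point or a joint stands for the part that bears it (a point fixed in the world has none). Each returns a list of dicts, best first, with "score" (0 to 1); they miss things now and then, are a little off and sometimes report something else, mostly with a low value. They report only what shows in the picture. A call takes as long as a camera call.
- find_in(query, picture): "point" ([column, row] in pixels, amid what is visible of it).
- place_of(query, picture): "point" ([column, row] in pixels: a listed point, or the origin of a listed thing).
The state is a dict: "clock": time; "qpos": joint angles; "qd": joint speeds; "effort": joint torques, N m; "position": TCP position; "ee_rot": TCP orientation; "contact_force": force on the tool from outside, world axes, zero at the start; "moment": the same for the moment, N m; "width": finger opening in m; "gripper_force": force on a finger pad.
Only numpy, scipy, OpenCV 4.12 (cv2) and the standard library are available. Lean on these libraries where they do the work, as an engineer would, in place of code of your own. Each camera call takes 0.05 s, during which the arm holds its last target. There are 200 camera calls.

### The job

The four sample jars stand in the puck carrier in the order in which they were filled. Move them to the blue sample rack, one jar to a bay, in the same order from left to right (the leftmost jar into the leftmost bay, and so on), each standing upright on the bay's floor. Keep the jars upright and set them down gently: they are glass and must not be tipped over or dropped.

Things in the scene. Friction and masses are not known exactly. Their poses are not given: they have to be found in the camera images.
- carrier: Stainless channel holding four pucks with jars in a row, fixed: 96 mm (its x) by 368 mm (y, the row), lips 16 mm high, a 61 mm high wire bail at each end (y = 179, -179 mm). Origin at the centre of its underside; y points to the robot's left within 0.12 rad. Places at y = 129, 43, -43, -129 mm, leftmost first. Carrier or rack may be nearer the robot.
- rack: Blue-painted sheet-metal rack with four empty open-topped bays in a row, fixed: 96 mm (its x) by 352 mm (y, the row). Origin at the centre of its underside; y points to the robot's left within 0.12 rad. Bay centres at x = 0, y = 129, 43, -43, -129 mm, leftmost first. Bay floor 6 mm above the underside, bays 82 mm (y) by 88 mm (x), dividers 41 mm high, 4 to 6 mm thick, lips 20 mm high.
- jar_tall: Closed jar of milk-white glass with a paper band and a round steel lid; origin at the centre of its underside, z up. Tall round jar: 98 mm high, straight body 56 mm across up to 78 mm, lid 50 mm across, about 0.34 kg. Good grip: across the body, pads centred 56 mm above its underside.
- jar_squat: Closed jar of milk-white glass with a paper band and a round steel lid; origin at the centre of its underside, z up. Squat round jar: 72 mm high, straight body 66 mm across up to 54 mm, lid 60 mm across, about 0.32 kg. Good grip: across the body, pads centred 44 mm above its underside.
- jar_square: Closed jar of milk-white glass with a paper band and a round steel lid; origin at the centre of its underside, z up. Square jar: 86 mm high, body 47 mm by 47 mm with straight sides up to 64 mm (flat faces look along its x and y), lid 40 mm across, about 0.30 kg. Good grip: across the two faces that look along x, pads centred 50 mm above its underside.
- jar_hex: Closed jar of milk-white glass with a paper band and a round steel lid; origin at the centre of its underside, z up. Six-sided jar: 80 mm high, 56 mm across flats up to 60 mm (two of the flats look along its x), lid 50 mm across, about 0.30 kg. Good grip: across the two flats that look along x, pads centred 48 mm above its underside.
- puck_tall: Round black plastic puck, 82 mm across, 14 mm high, recess 74 mm across with its floor 8 mm above the underside; stands fixed in the carrier. Origin at the centre of its underside, 4 mm above the bench. At the start the tall jar stands in it, and it stays when the jar leaves. The pucks look alike and change places from start to start.
- puck_squat: Round black plastic puck, 82 mm across, 14 mm high, recess 74 mm across with its floor 8 mm above the underside; stands fixed in the carrier. Origin at the centre of its underside, 4 mm above the bench. At the start the squat jar stands in it, and it stays when the jar leaves. The pucks look alike and change places from start to start.
- puck_square: Round black plastic puck, 82 mm across, 14 mm high, recess 74 mm across with its floor 8 mm above the underside; stands fixed in the carrier. Origin at the centre of its underside, 4 mm above the bench. At the start the square jar stands in it, and it stays when the jar leaves. The pucks look alike and change places from start to start.
- puck_hex: Round black plastic puck, 82 mm across, 14 mm high, recess 74 mm across with its floor 8 mm above the underside; stands fixed in the carrier. Origin at the centre of its underside, 4 mm above the bench. At the start the six-sided jar stands in it, and it stays when the jar leaves. The pucks look alike and change places from start to start.

How it is judged:
By the outcome, as a careful person would: the job done as asked, in the order asked, and still so for the second after the job is handed in, with the robot touching nothing.
It also fails if it takes over 106 s, if anything falls off the work surface, if the arm or the gripper's body presses on something with over 40 N, if the wrist force passes 120 N, or if a joint passes its speed limit or range.

## Working session

There is one attempt and no reset: what is moved stays moved. The work goes in short steps, Python scripts to look and compute and a tool call to move; the robot and the scene stay as the last step left them, time stands still between calls to the robot, and variables do not carry over. Pictures are saved under pics/ and viewed, at most 14 in all, crops included, and the job is handed in when it is done.

Besides the shell and the picture viewer there is one more tool, called as name(argument=value, ...) on one line, values as JSON. apply_moves: Moves the arm, as the interface text tells. Its arguments: {"type":"object","properties":{"deltas":{"type":"array"},"squeeze":{"type":"number"}},"required":["deltas"]}

```bash
ls; mkdir -p pics; cat > h.py <<'E'
import numpy as np, cv2
from scipy.spatial.transform import Rotation as R
from rig import *
def rot(q): return R.from_quat([q[1],q[2],q[3],q[0]]).as_matrix()
def ray(im,p):
    M=rot(im["orientation"]); d=M@np.linalg.inv(im["K"])@np.array([p[0],p[1],1.]); return np.array(im["position"]),d
def atz(im,p,z):
    o,d=ray(im,p); return o+d*(z-o[2])/d[2]
def proj(im,P):
    c=rot(im["orientation"]).T@(np.array(P)-im["position"]); c=im["K"]@c; return c[:2]/c[2]
def save(im,n): cv2.imwrite(f"pics/{n}.png",im["frame"][:,:,::-1])
E
python3 - <<'E'
from h import *
print(get_state(), nose_length if not callable(nose_length) else nose_length())
for n in ["top","scene"]:
    im=get_image(n); save(im,n+"0"); print(n,im["position"],rot(im["orientation"]).round(3).tolist(),im["K"][0])
    for q in ["carrier","rack","jar_tall","jar_squat","jar_square","jar_hex"]:
        zz={"carrier":0,"rack":0}.get(q,0.012)
        for r in place_of(q,im)[:2]: print(q,np.round(r["point"],1),round(r["score"],2),atz(im,r["point"],zz).round(4))
E
```

```text
pics
{'clock': 0.0, 'qpos': array([-1.32604847e+00,  2.76607979e-01,  1.50613326e+00,  1.64281227e-05,
        1.36073399e+00, -1.20996720e-01]), 'qd': array([-0.00025681, -0.00067161, -0.0006337 ,  0.0007617 ,  0.00022498,
       -0.00116409]), 'effort': array([-3.06689772e-04, -4.16777158e+01, -2.45808131e+01, -1.02371271e-04,
        1.09027867e-02,  5.82860949e-06]), 'position': array([ 0.20552383, -0.5364715 ,  0.24743225]), 'ee_rot': array([-9.39986373e-04,  9.83325288e-01,  1.81852941e-01, -5.01892479e-05]), 'contact_force': array([ 1.51926443, -0.55864702,  0.28165089]), 'moment': array([-0.00622238, -0.05932029, -0.03226425]), 'gripper_force': 0.0, 'width': 0.0852213901270428} 0.017
top [ 0.46277788 -0.02286953  0.70505546] [[0.007, -0.993, 0.12], [-0.999, -0.003, 0.038], [-0.037, -0.12, -0.992]] [394.63680636   0.         281.04261934]
carrier [313.8 258.4] 0.92 [ 0.4571 -0.0548  0.    ]
jar_tall [340.  256.8] 0.7 [ 0.4603 -0.0996  0.012 ]
jar_squat [240.4 264.7] 0.89 [0.4453 0.0737 0.012 ]
jar_square [288.4 263.9] 0.58 [ 0.4474 -0.0101  0.012 ]
jar_hex [389.4 253.8] 0.65 [ 0.4661 -0.1846  0.012 ]
scene [ 0.9488305  -0.34113178  0.44283545] [[0.62, 0.491, -0.612], [0.785, -0.392, 0.48], [-0.004, -0.778, -0.628]] [391.19272123   0.         279.49876439]
carrier [234.4 209.5] 0.57 [ 0.4603 -0.0622  0.    ]
carrier [251.5 191.9] 0.19 [ 0.4352 -0.0066 -0.    ]
rack [349.8 234.4] 0.69 [0.6379 0.0526 0.    ]
jar_tall [211.8 213.9] 0.77 [ 0.4593 -0.1074  0.012 ]
jar_squat [288.  175.2] 0.8 [0.4481 0.0735 0.012 ]
jar_square [247.3 193.2] 0.91 [ 0.4476 -0.0241  0.012 ]
jar_hex [171.9 233.6] 0.78 [ 0.4629 -0.1851  0.012 ]
```

View pics/top0.png

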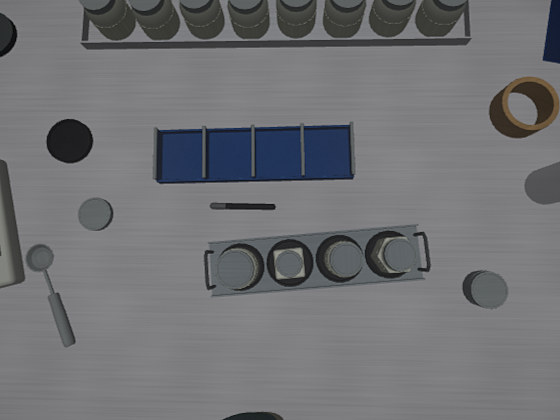

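View pics/scene0.png

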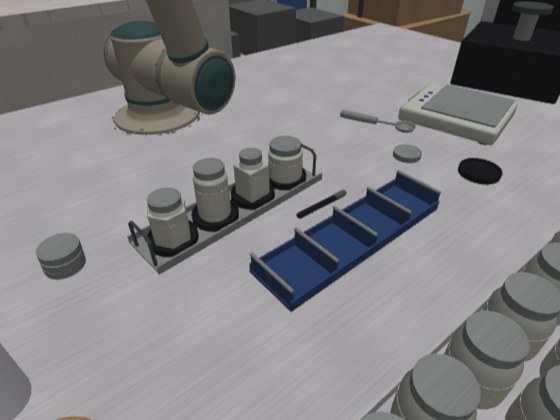

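```bash
cat >> h.py <<'E'
def go(P,yaw,s=None):
    "shift mm (tool axes) and turn deg to reach TCP P with tool-x yaw (deg)"
    s=s or get_state(); M=rot(s["ee_rot"]); y=np.degrees(np.arctan2(M[1,0],M[0,0]))
    d=M.T@(np.array(P)-s["position"])*1000; t=-((yaw-y+180)%360-180)
    print("pos",s["position"].round(4),"yaw",y.round(2),"-> shift",d.round(1),"turn",round(t,2)); return d,t
E
python3 - <<'E'
from h import *
go([.50,-.05,.36],94.5)
im=get_image("wrist");s=get_state();M=rot(s["ee_rot"])
print(M.T@(np.array(im["position"])-s["position"]), (M.T@rot(im["orientation"])).round(3).tolist(),im["K"])
E
```

```text
pos [ 0.2057 -0.537   0.2483] yaw 20.96 -> shift [ 449.  -349.5 -111.7] turn -73.54
[ 0.07469159 -0.00086    -0.12701278] [[-0.001, -0.956, -0.293], [1.0, -0.001, -0.001], [0.0, -0.293, 0.956]] [[316.85549544   0.         281.93508987]
 [  0.         316.85549544 204.36421109]
 [  0.           0.           1.        ]]
```

apply_moves(deltas=[85,40,-31,-10,-6.5,85,80,-62,-20,-13,85,112,-87,-28,-19,85,144,-112,-36,-25,85,176,-137,-44,-31,85,208,-162,-52,-37,85,240,-187,-60,-43,85,272,-212,-68,-49,85,304,-237,-76,-55,85,336,-262,-84,-61,85,368,-287,-92,-67,85,400,-312,-100,-73.5])

```text
clock: 1.75
position: [0.4595, -0.1149, 0.3458]
ee_rot: [0.001, 0.677, 0.736, 0.0]
contact_force: [0.2, -0.8, 0.1]
width: 0.0855
gripper_force: 0.0
```

apply_moves(deltas=[85,20,0,0,0,85,40,0,0,0,85,55,0,-5,0,85,60,0,-10,0])

```text
clock: 2.08
position: [0.4538, -0.0548, 0.3552]
ee_rot: [-0.001, 0.678, 0.735, 0.0]
contact_force: [-0.2, -0.3, -0.1]
width: 0.0851
gripper_force: 0.0
```

```bash
python3 - <<'E'
from h import *
s=get_state();print(s["clock"],s["qd"].round(3)); go([.50,-.05,.36],94.5)
im=get_image("wrist"); save(im,"w0")
for q in ["carrier","rack","jar_tall","jar_squat","jar_square","jar_hex"]:
    zz={"carrier":0,"rack":0}.get(q,0.012)
    for r in place_of(q,im)[:1]: print(q,np.round(r["point"],1),round(r["score"],2),atz(im,r["point"],zz).round(4))
E
```

```text
2.0833 [ 0.089 -0.031 -0.124 -0.034  0.129  0.095]
pos [ 0.4538 -0.0548  0.3552] yaw 94.62 -> shift [ 1.1 46.4 -4.9] turn 0.12
carrier [282.9 159.1] 0.91 [ 0.4546 -0.054   0.    ]
rack [419.1  97.2] 0.62 [ 0.6431  0.0508 -0.    ]
jar_tall [281.3 190.4] 0.83 [ 0.4558 -0.1002  0.012 ]
jar_squat [281.6  69.2] 0.65 [0.4427 0.071  0.012 ]
jar_square [282.4 129. ] 0.77 [ 0.4502 -0.0087  0.012 ]
jar_hex [284.3 239.7] 0.75 [ 0.4671 -0.1812  0.012 ]
```

View pics/w0.png

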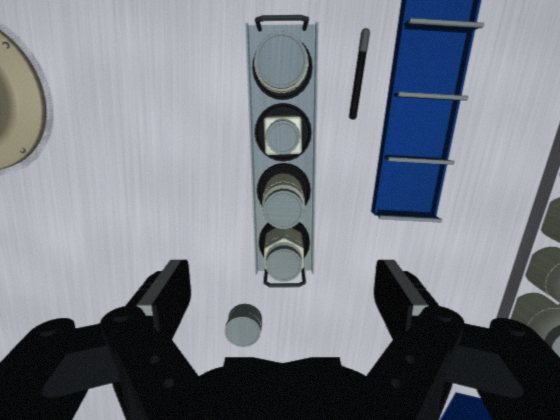

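```bash
cat > fit.py <<'E'
from h import *
from scipy.optimize import minimize
ims=[]
for n in ["top","wrist"]:
    im=get_image(n); f=im["frame"].astype(int); m=((f[...,2]-f[...,0]>40)).astype(np.uint8)
    if n=="top": f=cv2.imread("pics/top0.png")[...,::-1].astype(int); m=((f[...,2]-f[...,0]>40)).astype(np.uint8)
    k,l,st,c=cv2.connectedComponentsWithStats(cv2.morphologyEx(m,cv2.MORPH_CLOSE,np.ones((13,13))))
    g=atz(im,[0,0],0); 
    best=min(range(1,k),key=lambda i:np.linalg.norm(atz(im,c[i],0)[:2]-[.64,.05])+ (st[i,4]<2000))
    pts=np.argwhere(l==best)[:,::-1].astype(np.int32); h=cv2.convexHull(pts.reshape(-1,1,2))
    mk=np.zeros((1680,2240),np.uint8); cv2.fillConvexPoly(mk,h*4,1); ims.append((im,mk)); print(n,st[best])
def cost(p,per=False):
    a=p[2]; Rz=np.array([[np.cos(a),-np.sin(a)],[np.sin(a),np.cos(a)]]); o=[]
    for im,mk in ims:
        P=[]
        for x in(-.048,.048):
            for y in(-.172,.172):
                for z in(0,.02):
                    q=Rz@[x,y]+p[:2]; P.append(proj(im,[q[0],q[1],z]))
        h=cv2.convexHull(np.float32(P)); m2=np.zeros_like(mk); cv2.fillConvexPoly(m2,np.int32(h*4),1)
        o.append(1-(m2&mk).sum()/(m2|mk).sum())
    return o if per else sum(o)
A=ims[:]
for sel in ([0],[1],[0,1]):
    ims=[A[i] for i in sel]
    b=min((minimize(cost,[.64,.05,y0],method="Nelder-Mead",options=dict(initial_simplex=[[.63,.04,y0],[.65,.04,y0],[.64,.06,y0],[.64,.05,y0+.05]],xatol=1e-4,fatol=1e-4)) for y0 in(-.06,.05)),key=lambda r:r.fun)
    print(sel,b.x.round(4),cost(b.x,True))
E
python3 fit.py
```

```text
top [ 157  125  197   57 9700]
wrist [  374     0   107   214 14582]
[0] [0.6453 0.0524 0.018 ] [np.float64(0.05382280368522896)]
[1] [0.6463 0.051  0.0249] [np.float64(0.05166316764187018)]
[0, 1] [0.6457 0.0518 0.0233] [np.float64(0.054698631351798754), np.float64(0.054192457405398464)]
```

```bash
python3 - <<'E'
from h import *
im=get_image("wrist")
for n,p,z in [("squat",(281,62),.084),("square",(282,137),.098),("tall",(284,208),.11),("hex",(284,264),.092)]: print(n,atz(im,p,z).round(4))
c=im["frame"][20:290,235:330]; c=cv2.resize(c,None,fx=2.2,fy=2.2,interpolation=cv2.INTER_CUBIC)
t=cv2.imread("pics/top0.png")[...,::-1][215:305,200:435]; t=cv2.resize(t,None,fx=2.5,fy=2.5,interpolation=cv2.INTER_CUBIC)
o=np.zeros((600,800,3),np.uint8); o[:c.shape[0],:c.shape[1]]=c; o[:t.shape[0],210:210+t.shape[1]]=t
cv2.imwrite("pics/z1.png",cv2.convertScaleAbs(o[...,::-1],alpha=1.3))
E
```

```text
squat [0.4432 0.0674 0.084 ]
square [ 0.4506 -0.016   0.098 ]
tall [ 0.4595 -0.1003  0.11  ]
hex [ 0.4662 -0.1859  0.092 ]
```

View pics/z1.png

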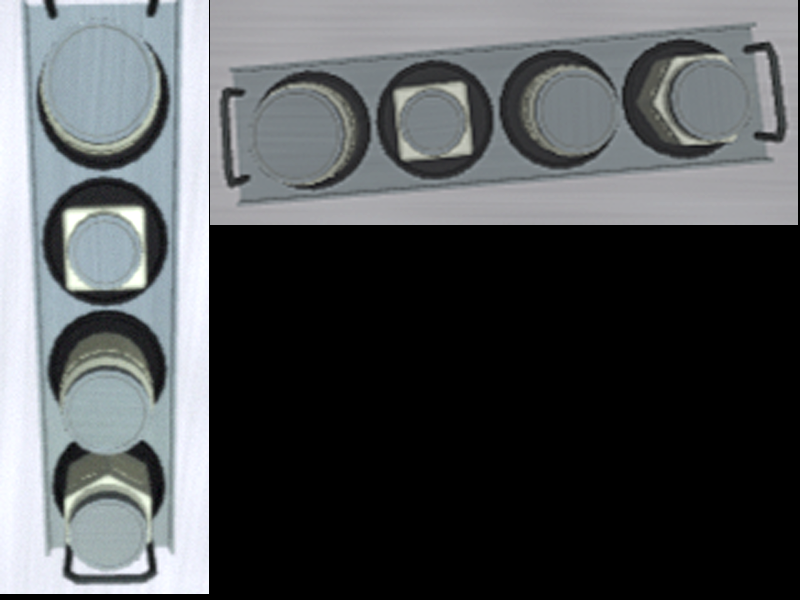

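```bash
python3 - <<'E'
from h import *
go([.4445,.0705,.17],94.9)
E
```

```text
pos [ 0.4543 -0.0577  0.3547] yaw 94.39 -> shift [128.6   0.2 184.7] turn -0.51
```

apply_moves(deltas=[85,15,0,20,-0.5,85,35,0,48,-0.5,85,58,0,82,-0.5,85,80,0,116,-0.5,85,103,0,148,-0.5,85,118,0,170,-0.5,85,125,0,181,-0.5,85,128.5,0,185,-0.5,85,128.5,0,185,-0.5])

```text
clock: 3.33
position: [0.4438, 0.0713, 0.1691]
ee_rot: [-0.001, 0.676, 0.737, -0.001]
contact_force: [-0.1, -0.1, 0.1]
width: 0.0849
gripper_force: 0.0
```

```bash
cat > look.py <<'E'
import sys
from h import *
im=get_image("wrist"); save(im,sys.argv[1])
for q in sys.argv[2:]:
    for r in place_of(q,im)[:1]: print(q,np.round(r["point"],1),round(r["score"],2),atz(im,r["point"],.012).round(4))
E
python3 look.py w1 jar_squat jar_square; python3 -c "
from h import *
go([.4445,.0705,.050],94.9)"
```

```text
jar_squat [280.2 193. ] 0.93 [0.4415 0.0708 0.012 ]
jar_square [282.5 275.8] 0.65 [ 0.4511 -0.0148  0.012 ]
pos [0.4455 0.0704 0.171 ] yaw 94.92 -> shift [  0.2  -1.3 121. ] turn 0.02
```

View pics/w1.png

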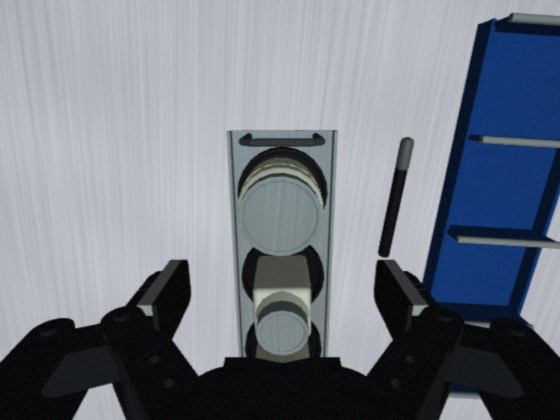

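apply_moves(deltas=[85,0,-1,15,0,85,0,-2,38,0,85,0,-2,65,0,85,0,-2,90,0,85,0,-2,108,0,85,0,-2,117,0,85,0,-2,120,0,85,0,-2,120,0], squeeze=40)

```text
clock: 4.15
position: [0.443, 0.0705, 0.0503]
ee_rot: [0.0, 0.676, 0.737, 0.0]
contact_force: [-0.4, 1.0, 0.2]
width: 0.0852
gripper_force: 0.0
```

apply_moves(deltas=[72,0,0,0,0,68,0,0,0,0,64,0,0,0,0,60,0,0,0,0,58,0,0,0,0,58,0,0,0,0,58,0,0,0,0,58,0,0,0,0])

```text
clock: 4.82
position: [0.4429, 0.0707, 0.0514]
ee_rot: [0.001, 0.676, 0.737, 0.0]
contact_force: [-1.7, -1.4, 5.6]
width: 0.065
gripper_force: 43.4
```

apply_moves(deltas=[58,0,0,-2,0,58,0,0,-6,0,58,0,0,-14,0,58,0,0,-26,0,58,0,0,-42,0,58,0,0,-58,0,58,0,0,-72,0,58,0,0,-82,0,58,0,0,-88,0,58,0,0,-90,0,58,0,0,-90,0])

```text
clock: 5.73
position: [0.4424, 0.0709, 0.1405]
ee_rot: [0.0, 0.676, 0.737, 0.0]
contact_force: [-0.9, 0.1, -2.7]
width: 0.0651
gripper_force: 44.9
```

```bash
python3 - <<'E'
from h import *
go([.6427,.181,.14],91.3)
print(get_state()["contact_force"],get_state()["width"])
E
```

```text
pos [0.4424 0.0709 0.1405] yaw 94.96 -> shift [ 92.4 209.    0.7] turn 3.66
[-0.89852828  0.07841816 -2.67135403] 0.06512452725038512
```

apply_moves(deltas=[58,2,5,0,0.1,58,7,15,0,0.3,58,15,33,0,0.6,58,25,55,0,1,58,36,80,0,1.5,58,47,106,0,2,58,58,132,0,2.5,58,69,156,0,3,58,79,179,0,3.4,58,87,197,0,3.7,58,91,206,0,3.7,58,92.5,209,0,3.7])

```text
clock: 6.73
position: [0.6441, 0.1823, 0.1384]
ee_rot: [-0.0, 0.699, 0.715, -0.0]
contact_force: [-1.0, 0.0, -3.4]
width: 0.0649
gripper_force: 45.0
```

```bash
python3 look.py w2 rack; python3 -c "
from h import *
go([.6427,.181,.0445],91.3)"
```

```text
pos [0.6422 0.1813 0.1388] yaw 91.29 -> shift [-0.2  0.7 94.3] turn -0.01
```

View pics/w2.png

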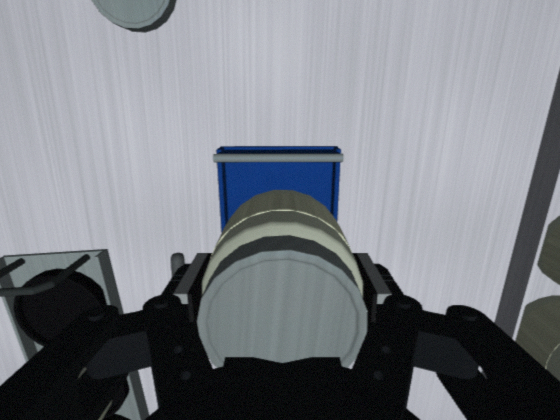

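```bash
python3 - <<'E'
from h import *
im=get_image("wrist")
for p,z in [((214,154),.041),((343,154),.041),((214,161),.041),((343,161),.041),((218,147),.02),((341,147),.02),((222,225),.02),((339,205),.02)]: print(p,z,atz(im,p,z).round(4))
a=.0225
for l in [(-.048,.176),(.048,.176),(-.048,.17),(.048,.17)]: print(l,(.6455+l[0]-l[1]*a),.052+l[1]+l[0]*a)
print(proj(im,[.6427,.181,.006]))
E
```

```text
(214, 154) 0.041 [0.5926 0.2242 0.041 ]
(343, 154) 0.041 [0.6838 0.2261 0.041 ]
(214, 161) 0.041 [0.5924 0.2192 0.041 ]
(343, 161) 0.041 [0.6842 0.2212 0.041 ]
(218, 147) 0.02 [0.5914 0.2266 0.02  ]
(341, 147) 0.02 [0.6859 0.2286 0.02  ]
(222, 225) 0.02 [0.5923 0.1626 0.02  ]
(339, 205) 0.02 [0.6878 0.182  0.02  ]
(-0.048, 0.176) 0.59354 0.22691999999999998
(0.048, 0.176) 0.68954 0.22907999999999998
(-0.048, 0.17) 0.593675 0.22092
(0.048, 0.17) 0.689675 0.22308
[283.32795685 200.2004087 ]
```

apply_moves(deltas=[58,-0.5,-0.5,4,0,58,-1,-1,12,0,58,-2,-1.5,26,0,58,-2,-1.5,42,0,58,-2,-1.5,58,0,58,-2,-1.5,71,0,58,-2,-1.5,80,0,58,-2,-1.5,86,0,58,-2,-1.5,89,0,58,-2,-1.5,91,0,58,-2,-1.5,91,0,58,-2,-1.5,91,0])

```text
clock: 7.88
position: [0.6416, 0.1791, 0.0496]
ee_rot: [0.0, 0.699, 0.715, 0.0]
contact_force: [0.4, 0.2, -1.9]
width: 0.0647
gripper_force: 45.0
```

apply_moves(deltas=[58,0,0,1,0,58,0,0,1.5,0,58,0,0,2,0,58,0,0,2.5,0,58,0,0,2.5,0])

```text
clock: 8.3
position: [0.6411, 0.179, 0.0464]
ee_rot: [0.0, 0.699, 0.715, -0.0]
contact_force: [0.2, -0.6, -2.1]
width: 0.0651
gripper_force: 45.0
```

Still hanging (z force about −2); keep going down in half-millimetres.

apply_moves(deltas=[58,0,0,0.5,0,58,0,0,1,0,58,0,0,1.5,0,58,0,0,1.5,0])

```text
clock: 8.63
position: [0.6411, 0.1791, 0.0455]
ee_rot: [0.0, 0.699, 0.715, 0.0]
contact_force: [-1.9, -1.0, 1.2]
width: 0.065
gripper_force: 45.5
```

apply_moves(deltas=[58,0,0,0.3,0,58,0,0,0.6,0,58,0,0,0.6,0])

```text
clock: 8.88
position: [0.6411, 0.179, 0.0455]
ee_rot: [0.0, 0.699, 0.715, 0.0]
contact_force: [-2.8, 0.6, 6.2]
width: 0.0652
gripper_force: 45.8
```

apply_moves(deltas=[67,0,0,0,0,70,0,0,0,0,76,0,0,0,0,82,0,0,0,0,85,0,0,0,0,85,0,0,0,0,85,0,0,-4,0,85,0,0,-14,0,85,0,0,-32,0,85,0,0,-56,0,85,0,0,-82,0,85,0,0,-105,0])

```text
clock: 9.88
position: [0.6414, 0.1791, 0.1518]
ee_rot: [0.001, 0.699, 0.715, 0.001]
contact_force: [1.0, 0.9, 0.2]
width: 0.085
gripper_force: 0.0
```

```bash
python3 look.py w3 jar_squat jar_square; python3 -c "
from h import *
go([.4515,-.014,.16],94.9)"
```

```text
jar_squat [280.9 193.6] 0.75 [0.6403 0.1828 0.012 ]
jar_square [ 95.5 371.5] 0.66 [ 0.4498 -0.0142  0.012 ]
pos [0.6427 0.1794 0.1529] yaw 91.27 -> shift [-189.1 -195.4   -8.5] turn -3.63
```

View pics/w3.png

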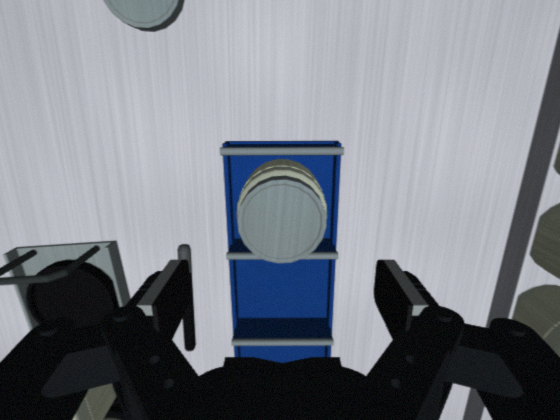

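apply_moves(deltas=[85,-10,-10,-1,-0.3,85,-28,-29,-3,-0.7,85,-50,-52,-5,-1.2,85,-73,-75,-7,-1.7,85,-96,-98,-8,-2.2,85,-119,-122,-8,-2.7,85,-142,-146,-8,-3.2,85,-163,-168,-8,-3.6,85,-179,-184,-8,-3.6,85,-187,-193,-8,-3.6,85,-189,-195.5,-8,-3.6,85,-189,-195.5,-8,-3.6])

```text
clock: 11.03
position: [0.4496, -0.0143, 0.1572]
ee_rot: [-0.0, 0.677, 0.736, 0.0]
contact_force: [0.6, -0.6, 0.4]
width: 0.0849
gripper_force: 0.0
```

```bash
python3 look.py w4 jar_square jar_tall; python3 -c "
from h import *
go([.4505,-.0145,.057],94.9)"
```

```text
jar_square [283.4 195.5] 0.88 [ 0.4506 -0.0136  0.012 ]
jar_tall [284.2 282. ] 0.74 [ 0.4586 -0.1003  0.012 ]
pos [ 0.451  -0.0136  0.1574] yaw 94.89 -> shift [ -0.9  -0.7 100.4] turn -0.01
```

View pics/w4.png

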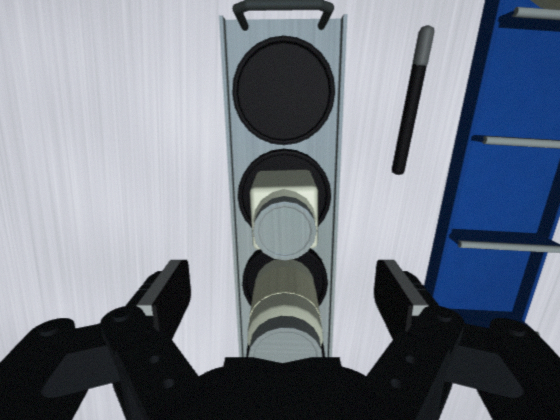

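apply_moves(deltas=[85,0,0,15,0,85,0,0,38,0,85,0,0,62,0,85,0,0,82,0,85,0,0,94,0,85,0,0,99,0,85,0,0,100,0,85,0,0,100,0])

```text
clock: 11.85
position: [0.4506, -0.0139, 0.0574]
ee_rot: [0.0, 0.676, 0.737, 0.0]
contact_force: [0.3, 0.5, -0.4]
width: 0.0851
gripper_force: 0.0
```

apply_moves(deltas=[70,0,0,0,0,62,0,0,0,0,56,0,0,0,0,52,0,0,0,0,48,0,0,0,0,44,0,0,0,0,40,0,0,0,0,40,0,0,0,0,40,0,0,0,0,40,0,0,0,0])

```text
clock: 12.68
position: [0.4509, -0.0144, 0.0582]
ee_rot: [0.001, 0.677, 0.736, 0.001]
contact_force: [1.3, 1.4, 6.4]
width: 0.0462
gripper_force: 41.2
```

```bash
python3 -c "
from h import *
s=get_state();print(s['width'],s['gripper_force'],s['contact_force'])
go([.643,.093,.15],91.3)"
```

```text
0.04617819371887567 41.208558082580566 [1.31242483 1.40146817 6.40913513]
pos [ 0.4509 -0.0144  0.0582] yaw 94.85 -> shift [ 90.7 200.7 -91.4] turn 3.55
```

apply_moves(deltas=[40,0,0,-2,0,40,0,0,-6,0,40,0,0,-14,0,40,0,0,-26,0,40,0,0,-42,0,40,0,0,-58,0,40,0,0,-72,0,40,0,0,-82,0,40,0,0,-88,0,40,0,0,-90,0,40,0,0,-90,0])

```text
clock: 13.6
position: [0.4496, -0.0142, 0.1476]
ee_rot: [0.0, 0.677, 0.736, 0.0]
contact_force: [-1.0, -0.2, -3.7]
width: 0.0465
gripper_force: 41.5
```

apply_moves(deltas=[40,2,5,0,0.1,40,7,15,0,0.3,40,15,33,0,0.6,40,25,55,0,1,40,36,79,0,1.5,40,47,103,0,2,40,58,127,0,2.5,40,68,150,0,3,40,78,172,0,3.4,40,86,190,0,3.6,40,90,198,0,3.6,40,90.5,200.5,0,3.6])

```text
clock: 14.6
position: [0.6433, 0.0944, 0.1458]
ee_rot: [-0.0, 0.699, 0.715, -0.0]
contact_force: [0.3, -1.5, -2.9]
width: 0.0467
gripper_force: 41.7
```

```bash
python3 -c "
from h import *
s=get_state();print(s['width'],s['gripper_force'],s['contact_force'])
go([.643,.093,.0515],91.3)
im=get_image('wrist');save(im,'w5')"
```

```text
0.046696596207191146 41.69467270374298 [ 0.25046282 -1.46683208 -2.85243821]
pos [0.6433 0.0944 0.1458] yaw 91.33 -> shift [-1.5 -0.3 94.3] turn 0.03
```

View pics/w5.png

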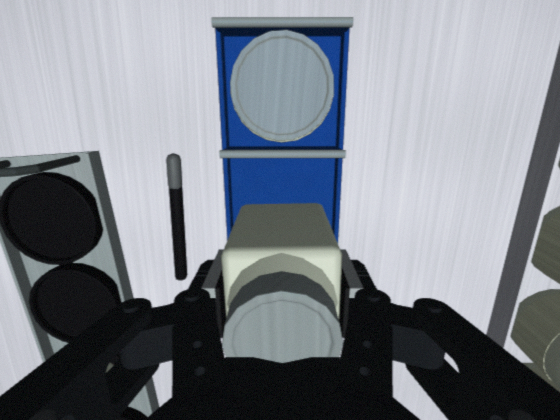

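apply_moves(deltas=[40,-0.5,0,4,0,40,-1,0,12,0,40,-1,0,26,0,40,-1,0,42,0,40,-1,0,58,0,40,-1,0,71,0,40,-1,0,80,0,40,-1,0,86,0,40,-1,0,90,0,40,-1,0,92,0,40,-1,0,92.5,0,40,-1,0,93,0])

```text
clock: 15.65
position: [0.6424, 0.0919, 0.055]
ee_rot: [0.0, 0.699, 0.715, 0.0]
contact_force: [0.7, -0.6, -3.4]
width: 0.0465
gripper_force: 41.7
```

apply_moves(deltas=[40,0,0,0.4,0,40,0,0,0.8,0,40,0,0,1.2,0,40,0,0,1.6,0,40,0,0,2,0,40,0,0,2,0])

```text
clock: 16.15
position: [0.6419, 0.092, 0.0523]
ee_rot: [0.0, 0.699, 0.715, -0.0]
contact_force: [-0.4, -0.6, -3.8]
width: 0.047
gripper_force: 41.7
```

apply_moves(deltas=[40,0,0,0.4,0,40,0,0,0.8,0,40,0,0,0.8,0,40,0,0,0.8,0])

```text
clock: 16.48
position: [0.6419, 0.0919, 0.0522]
ee_rot: [0.0, 0.699, 0.715, 0.0]
contact_force: [-2.4, -0.3, 3.0]
width: 0.0467
gripper_force: 42.2
```

apply_moves(deltas=[40,0,0,0.3,0,40,0,0,0.5,0,40,0,0,0.5,0])

```text
clock: 16.73
position: [0.6419, 0.092, 0.0522]
ee_rot: [0.0, 0.699, 0.715, 0.0]
contact_force: [-3.4, -1.0, 5.1]
width: 0.0465
gripper_force: 42.7
```

apply_moves(deltas=[49,0,0,0,0,53,0,0,0,0,60,0,0,0,0,70,0,0,0,0,80,0,0,0,0,85,0,0,0,0,85,0,0,-4,0,85,0,0,-14,0,85,0,0,-32,0,85,0,0,-56,0,85,0,0,-82,0,85,0,0,-107,0])

```text
clock: 17.73
position: [0.642, 0.092, 0.1602]
ee_rot: [0.0, 0.699, 0.715, 0.0]
contact_force: [0.7, 0.1, 0.3]
width: 0.0851
gripper_force: 0.0
```

```bash
python3 look.py w6 jar_square jar_tall; python3 -c "
from h import *
s=get_state();print(s['width'])
go([.4595,-.0995,.175],94.9)"
```

```text
jar_square [282.1 191.8] 0.97 [0.6418 0.0951 0.012 ]
0.08502560045554101
pos [0.6438 0.092  0.1618] yaw 91.26 -> shift [-187.4 -188.3  -14.5] turn -3.64
```

apply_moves(deltas=[85,-10,-10,-3,-0.3,85,-28,-28,-6,-0.7,85,-50,-50,-10,-1.2,85,-73,-73,-14,-1.7,85,-96,-96,-14.5,-2.2,85,-119,-119,-14.5,-2.7,85,-142,-142,-14.5,-3.2,85,-163,-163,-14.5,-3.6,85,-178,-179,-14.5,-3.6,85,-186,-187,-14.5,-3.6,85,-187.5,-188.5,-14.5,-3.6,85,-187.5,-188.5,-14.5,-3.6])

```text
clock: 18.88
position: [0.457, -0.0998, 0.1723]
ee_rot: [-0.0, 0.677, 0.736, 0.0]
contact_force: [0.5, -0.3, 0.7]
width: 0.0849
gripper_force: 0.0
```

```bash
python3 look.py w7 jar_tall jar_hex; python3 -c "
from h import *
go([.4595,-.0995,.063],94.9)"
```

```text
jar_tall [282.9 192.5] 0.72 [ 0.4576 -0.1003  0.012 ]
jar_hex [282.8 271.5] 0.72 [ 0.4643 -0.1828  0.012 ]
pos [ 0.4584 -0.0991  0.1725] yaw 94.91 -> shift [ -0.5   1.  109.5] turn 0.01
```

View pics/w7.png

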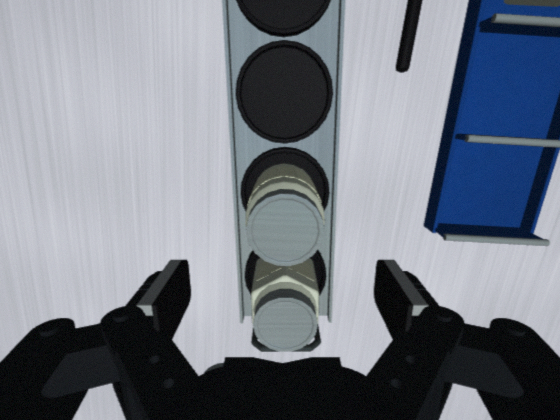

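apply_moves(deltas=[85,0,0,15,0,85,0,0.5,38,0,85,0,0.5,64,0,85,0,0.5,86,0,85,0,0.5,101,0,85,0,0.5,107,0,85,0,0.5,109,0,85,0,0.5,109,0])

```text
clock: 19.7
position: [0.4587, -0.0992, 0.0635]
ee_rot: [-0.0, 0.676, 0.737, 0.0]
contact_force: [0.4, 0.3, 0.5]
width: 0.0852
gripper_force: 0.0
```

apply_moves(deltas=[74,0,0,0,0,66,0,0,0,0,62,0,0,0,0,58,0,0,0,0,54,0,0,0,0,50,0,0,0,0,49,0,0,0,0,49,0,0,0,0,49,0,0,0,0])

```text
clock: 20.45
position: [0.4588, -0.0998, 0.0647]
ee_rot: [0.001, 0.677, 0.736, 0.0]
contact_force: [-1.1, 1.2, 5.4]
width: 0.0551
gripper_force: 41.0
```

```bash
python3 -c "
from h import *
s=get_state();print(s['width'],s['gripper_force'],s['contact_force'])
go([.645,.007,.15],91.3)"
```

```text
0.055136653493994776 40.973782539367676 [-1.05614337  1.18584368  5.382496  ]
pos [ 0.4588 -0.0998  0.0647] yaw 94.85 -> shift [ 90.6 194.8 -85. ] turn 3.55
```

apply_moves(deltas=[49,0,0,-2,0,49,0,0,-6,0,49,0,0,-14,0,49,0,0,-26,0,49,0,0,-42,0,49,0,0,-58,0,49,0,0,-72,0,49,0,0,-82,0,49,0,0,-88,0,49,0,0,-90,0,49,0,0,-90,0])

```text
clock: 21.37
position: [0.4581, -0.0996, 0.154]
ee_rot: [0.0, 0.677, 0.736, 0.0]
contact_force: [0.3, 0.8, -1.9]
width: 0.0556
gripper_force: 41.7
```

apply_moves(deltas=[49,2,5,0,0.1,49,7,15,0,0.3,49,15,33,0,0.6,49,25,54,0,1,49,36,78,0,1.5,49,47,102,0,2,49,58,125,0,2.5,49,68,147,0,3,49,78,168,0,3.4,49,86,185,0,3.6,49,90,193,0,3.6,49,90.5,195,0,3.6])

```text
clock: 22.37
position: [0.6462, 0.0087, 0.1522]
ee_rot: [-0.0, 0.699, 0.715, -0.0]
contact_force: [-0.1, 1.1, -3.5]
width: 0.0553
gripper_force: 41.9
```

```bash
python3 -c "
from h import *
s=get_state();print(s['width'],s['gripper_force'],s['contact_force'])
go([.645,.007,.058],91.3)
im=get_image('wrist');save(im,'w8')"
```

```text
0.055294369820704944 41.85324847698212 [-0.08176413  1.13767097 -3.54283168]
pos [0.6462 0.0087 0.1522] yaw 91.35 -> shift [-1.8 -1.2 94.2] turn 0.05
```

View pics/w8.png

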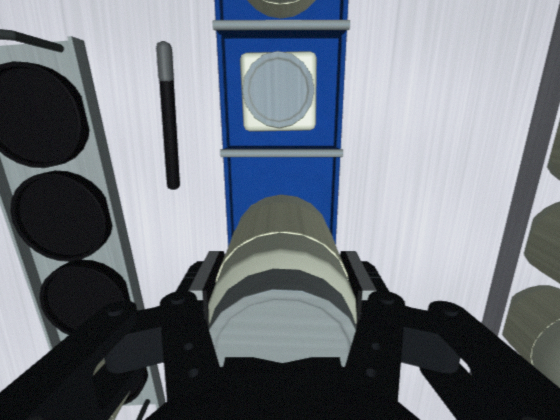

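Square stands upright in bay 2 (lid at 279,90), and the tall jar hangs centred over bay 3. Lower it.

apply_moves(deltas=[49,-0.5,0,4,0,49,-1,-0.5,12,0,49,-1,-0.5,26,0,49,-1,-0.5,42,0,49,-1,-0.5,58,0,49,-1,-0.5,71,0,49,-1,-0.5,80,0,49,-1,-0.5,86,0,49,-1,-0.5,90,0,49,-1,-0.5,92,0,49,-1,-0.5,92.5,0,49,-1,-0.5,93,0])

```text
clock: 23.42
position: [0.6447, 0.006, 0.0612]
ee_rot: [0.001, 0.699, 0.715, 0.0]
contact_force: [-0.3, -0.3, -2.2]
width: 0.0552
gripper_force: 41.8
```

apply_moves(deltas=[49,0,0,0.4,0,49,0,0,0.8,0,49,0,0,1.2,0,49,0,0,1.6,0,49,0,0,2,0,49,0,0,2,0])

```text
clock: 23.92
position: [0.6443, 0.0061, 0.0587]
ee_rot: [0.0, 0.699, 0.715, 0.0]
contact_force: [0.1, 0.5, -0.8]
width: 0.0552
gripper_force: 41.7
```

apply_moves(deltas=[49,0,0,0.4,0,49,0,0,0.8,0,49,0,0,0.8,0,49,0,0,0.8,0])

```text
clock: 24.25
position: [0.6443, 0.0061, 0.0587]
ee_rot: [0.0, 0.699, 0.715, 0.0]
contact_force: [-2.4, 0.9, 5.8]
width: 0.0553
gripper_force: 42.1
```

apply_moves(deltas=[58,0,0,0,0,61,0,0,0,0,66,0,0,0,0,74,0,0,0,0,82,0,0,0,0,85,0,0,0,0,85,0,0,-4,0,85,0,0,-14,0,85,0,0,-32,0,85,0,0,-56,0,85,0,0,-82,0,85,0,0,-109,0])

```text
clock: 25.25
position: [0.6441, 0.0061, 0.1685]
ee_rot: [0.0, 0.699, 0.715, -0.0]
contact_force: [-0.7, -0.6, -0.6]
width: 0.0848
gripper_force: 0.0
```

```bash
python3 look.py w9 jar_tall jar_hex; python3 -c "
from h import *
s=get_state();print(s['width'])
go([.4665,-.1845,.165],94.9)"
```

```text
jar_tall [280.9 193.6] 0.72 [0.6427 0.0053 0.012 ]
0.0851217902744185
pos [0.6462 0.0059 0.1707] yaw 91.26 -> shift [-186.4 -183.8    4.5] turn -3.64
```

apply_moves(deltas=[85,-10,-10,0,-0.3,85,-28,-28,0,-0.7,85,-50,-50,0,-1.2,85,-73,-73,1,-1.7,85,-96,-96,2,-2.2,85,-119,-118,3,-2.7,85,-142,-140,4,-3.2,85,-162,-160,4,-3.6,85,-178,-175,4,-3.6,85,-185,-182,4,-3.6,85,-186.5,-184,4,-3.6,85,-186.5,-184,4,-3.6])

```text
clock: 26.4
position: [0.4636, -0.1844, 0.1622]
ee_rot: [-0.001, 0.677, 0.736, 0.0]
contact_force: [0.5, 0.7, -0.7]
width: 0.085
gripper_force: 0.0
```

```bash
python3 look.py w10 jar_hex; python3 -c "
from h import *
go([.4665,-.1845,.055],94.9)"
```

```text
jar_hex [285.  193.6] 0.67 [ 0.4658 -0.1831  0.012 ]
pos [ 0.4648 -0.1838  0.1625] yaw 94.88 -> shift [ -0.9   1.6 107.5] turn -0.02
```

View pics/w10.png

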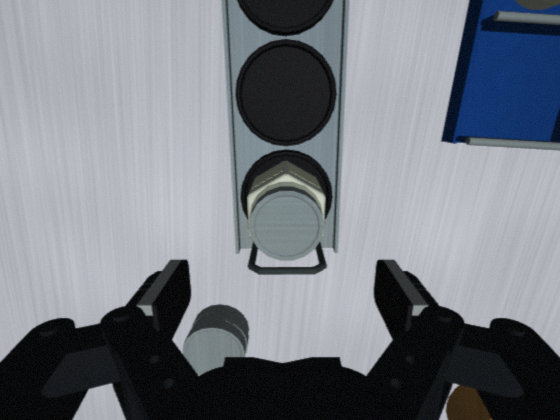

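apply_moves(deltas=[85,0,0.5,15,0,85,0,1,38,0,85,0,1.5,64,0,85,0,1.5,85,0,85,0,1.5,99,0,85,0,1.5,105,0,85,0,1.5,107,0,85,0,1.5,107,0])

```text
clock: 27.17
position: [0.4665, -0.1838, 0.0557]
ee_rot: [-0.0, 0.676, 0.737, 0.0]
contact_force: [0.0, -0.6, -0.1]
width: 0.0846
gripper_force: 0.0
```

apply_moves(deltas=[74,0,0,0,0,66,0,0,0,0,62,0,0,0,0,58,0,0,0,0,54,0,0,0,0,50,0,0,0,0,49,0,0,0,0,49,0,0,0,0,49,0,0,0,0])

```text
clock: 27.92
position: [0.4665, -0.1846, 0.0566]
ee_rot: [0.001, 0.677, 0.736, 0.0]
contact_force: [0.3, 1.1, 6.0]
width: 0.0555
gripper_force: 43.8
```

```bash
python3 -c "
from h import *
s=get_state();print(s['width'],s['gripper_force'],s['contact_force'])
go([.647,-.079,.15],91.3)"
```

```text
0.055465007663112714 43.788705468177795 [0.26552636 1.09851624 6.00716606]
pos [ 0.4665 -0.1846  0.0566] yaw 94.85 -> shift [ 89.9 189.  -93.2] turn 3.55
```

apply_moves(deltas=[49,0,0,-2,0,49,0,0,-6,0,49,0,0,-14,0,49,0,0,-26,0,49,0,0,-42,0,49,0,0,-58,0,49,0,0,-72,0,49,0,0,-82,0,49,0,0,-88,0,49,0,0,-90,0,49,0,0,-90,0])

```text
clock: 28.83
position: [0.4658, -0.1843, 0.146]
ee_rot: [0.0, 0.677, 0.736, 0.0]
contact_force: [-0.3, 0.5, -3.7]
width: 0.0556
gripper_force: 43.2
```

apply_moves(deltas=[49,2,5,0,0.1,49,7,15,0,0.3,49,15,33,0,0.6,49,25,54,0,1,49,36,77,0,1.5,49,47,100,0,2,49,58,122,0,2.5,49,68,143,0,3,49,78,163,0,3.4,49,85,179,0,3.6,49,88,187,0,3.6,49,89,189,0,3.6])

```text
clock: 29.83
position: [0.6482, -0.0782, 0.1445]
ee_rot: [-0.0, 0.699, 0.715, -0.0]
contact_force: [0.1, -1.1, -2.8]
width: 0.0556
gripper_force: 43.3
```

```bash
python3 -c "
from h import *
s=get_state();print(s['width'],s['gripper_force'],s['contact_force'])
go([.647,-.079,.05],91.3)
im=get_image('wrist');save(im,'w11')"
```

```text
0.05556414785729256 43.335562348365784 [ 0.14441608 -1.14494089 -2.82990037]
pos [ 0.6482 -0.0782  0.1445] yaw 91.35 -> shift [-0.8 -1.2 94.5] turn 0.05
```

View pics/w11.png

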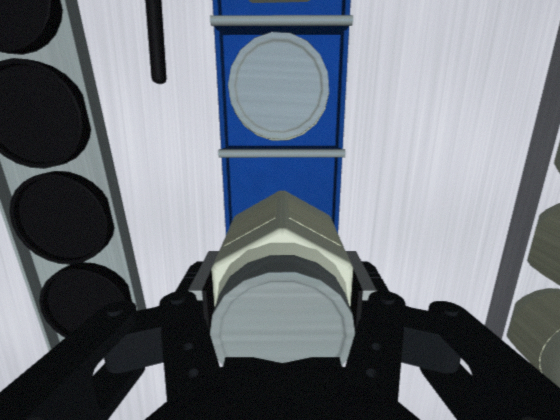

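The tall jar stands upright in bay 3 (lid at 278,85) and the hex jar is centred over bay 4. Lower it.

apply_moves(deltas=[49,0,0,4,0,49,0,-0.5,12,0,49,0,-0.5,26,0,49,0,-0.5,42,0,49,0,-0.5,58,0,49,0,-0.5,71,0,49,0,-0.5,80,0,49,0,-0.5,86,0,49,0,-0.5,90,0,49,0,-0.5,92,0,49,0,-0.5,92.5,0,49,0,-0.5,93,0])

```text
clock: 30.88
position: [0.6466, -0.0798, 0.0534]
ee_rot: [0.001, 0.699, 0.715, 0.0]
contact_force: [0.1, 0.0, -3.6]
width: 0.0554
gripper_force: 43.4
```

apply_moves(deltas=[49,0,0,0.4,0,49,0,0,0.8,0,49,0,0,1.2,0,49,0,0,1.6,0,49,0,0,2,0,49,0,0,2,0])

```text
clock: 31.38
position: [0.6461, -0.0796, 0.0508]
ee_rot: [0.0, 0.699, 0.715, -0.0]
contact_force: [-0.3, 0.1, -2.6]
width: 0.0557
gripper_force: 43.4
```

apply_moves(deltas=[49,0,0,0.4,0,49,0,0,0.8,0,49,0,0,0.8,0,49,0,0,0.8,0])

```text
clock: 31.72
position: [0.6461, -0.0796, 0.0507]
ee_rot: [0.0, 0.699, 0.715, 0.0]
contact_force: [-2.3, 1.4, 4.4]
width: 0.0553
gripper_force: 44.1
```

apply_moves(deltas=[58,0,0,0,0,61,0,0,0,0,66,0,0,0,0,74,0,0,0,0,82,0,0,0,0,85,0,0,0,0,85,0,0,-4,0,85,0,0,-14,0,85,0,0,-32,0,85,0,0,-56,0,85,0,0,-82,0,85,0,0,-112,0])

```text
clock: 32.72
position: [0.6456, -0.0795, 0.1631]
ee_rot: [-0.001, 0.699, 0.715, -0.0]
contact_force: [0.1, 0.6, -0.7]
width: 0.085
gripper_force: 0.0
```

apply_moves(deltas=[85,0,-10,-15,0,85,0,-30,-40,0,85,-10,-60,-60,0,85,-30,-90,-70,0,85,-55,-120,-70,0,85,-80,-150,-70,0,85,-105,-175,-70,0,85,-120,-190,-70,0,85,-125,-195,-70,0,85,-125,-195,-70,0,85,-125,-195,-70,0])

```text
clock: 33.63
position: [0.454, -0.2085, 0.2323]
ee_rot: [0.0, 0.7, 0.714, 0.0]
contact_force: [0.3, -0.1, 0.4]
width: 0.0847
gripper_force: 0.0
```

```bash
python3 - <<'E'
from h import *
im=get_image("scene"); save(im,"end")
a=.0225
for q,l in [("jar_squat",.129),("jar_square",.043),("jar_tall",-.043),("jar_hex",-.129)]:
    for r in place_of(q,im)[:1]: print(q,round(r["score"],2),atz(im,r["point"],.006).round(4),"bay",.644-l*a,.05+l)
E
```

```text
jar_squat 0.98 [0.6445 0.1807 0.006 ] bay 0.6410975 0.179
jar_square 0.68 [0.6423 0.0945 0.006 ] bay 0.6430325 0.093
jar_tall 0.66 [0.6394 0.0058 0.006 ] bay 0.6449675 0.007000000000000006
jar_hex 0.75 [ 0.6471 -0.0843  0.006 ] bay 0.6469025 -0.079
```

View pics/end.png

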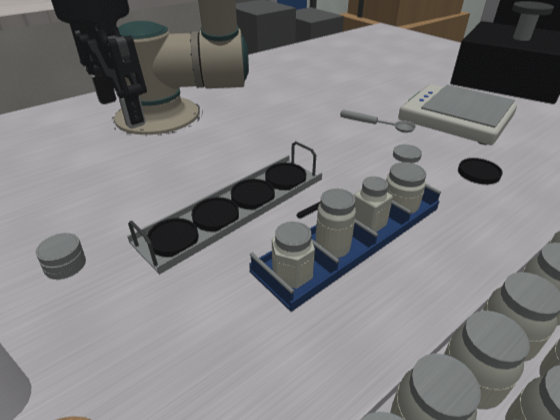

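All four jars stand upright in their bays in the right order (hex at 293,255, tall at 337,222, square at 374,204, squat at 406,188), and the arm is clear of everything.

```bash
python3 -c "
from rig import *
print(sign_off())"
```

```text
the job is handed in; nothing more can be done
None
```

The four jars stand upright in the blue rack in their original order, left to right squat, square, tall, hex; I handed the job in at about 34 s with the arm clear.

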